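# Case a texture slab and fasten the hasp

## Robot

A 7-joint arm with a two-finger parallel gripper is mounted at the origin on a cart in front of the work surface, level with it; the furniture and walls round the work are solid. World frame = base frame: x ahead of the robot, y to its left, z up, the work surface at z = 0. Lengths are in m, angles in rad, forces in N, time in s.
With the tool pointing down it reaches from about 0.4 to 0.875 m from the base axis. Payload 19.3 kg.
Tool frame: the origin (TCP) lies midway between the tips of the shut fingers; the grasp point (between the pads) lies r.tcp_to_grasp behind it (r.tcp_to_grasp is the distance from the TCP to the grasp point, in m); z points along the fingers, y is the direction in which the jaws open and shut (so a half turn about z gives the same grasp; the last joint's range is limited). The gripper opens to 85 mm and grips with 20 to 120 N. Pads are 22 mm wide; open, the fingers measure 114 mm over their backs; the gripper's body (76 mm by 85 mm) begins 54 mm behind the grasp point. The pads swing forward as they close: fully open they stand 13 mm farther back than shut.
Start: joints at [1.08, 0.521, -0.036, 1.599, 0.021, 1.021, -0.113], TCP at [0.255, -0.57, 0.208] pointing down, gripper open.
Joint ranges: [-2.91, 2.91], [-0.3, 2.13], [-1.5, 1.42], [0.17, 2.43], [-1.26, 4.41], [0.16, 1.93], [-2.52, 2.52]. Speed limits (rad/s): [1.89, 1.89, 2.39, 2.39, 3.01, 3.01, 3.01].

## Interface

Orientations are given as a unit quaternion [x, y, z, w].
In Python, from rig import r gives the robot as it stands.
- The arm moves only by the tool move_arm, never from a script. Its argument "series" is a list of rows, each a list of 3 entries, a list of its own where there are three numbers: the shift along the tool's x, y, z in units of 30 mm (1.0 is 30 mm), then the turn, a rotation vector about the tool's x, y, z in units of 5 degrees (1.0 is 5 degrees), then the closure, from 0 (fully open) to 1 (shut). In form: [[[x, y, z], [rx, ry, rz], grip], ...]. A call has 1 to 12 rows; each row shifts and turns the commanded pose from where the row before left it, along the tool's axes as they then stand; what a row does not reach is not made up. A row lasts 1/12 s, in which the tool goes at most 41.7 mm and 7.16 degrees, less where a joint would pass 70% of its speed; a pose out of reach is approached as far as the arm can. A call is refused whole if a number of a shift passes 1 or a number of a turn 1, either way. A call with a gripper value outside its range is refused whole. The fingers move at their own pace and stop on an object; the grip force is fixed at half the most. Time passes only in rows, so rows that do not move let the fingers close. It gives the time, the measured TCP pose, the force and the opening at its end, in the units of the state.
- r.state(): the state, without advancing time (a new reading comes with each control period).
- r.camera(name): name is "scene" or "top" or "wrist"; returns a dict with "img" (384x512x3 uint8, red, green, blue), "depth" (384x512 float32, m along the optical axis (not along the pixel's ray), 0 where there is no reading), "vfov" (degrees; the focal length in pixels is half the picture's height over the tangent of half this angle, whatever the lens; pixels are square), "cx", "cy" (the principal point, pixels), "world_to_cam" (4x4, takes a point from world to camera coordinates); the wrist camera has in their place "T_tool_cam" (4x4, takes a point from camera to tool coordinates, whose origin is the TCP and whose axes are the flange's). Camera axes: x right, y up, looking along -z (the intrinsics and any distortion apply to the point x, -y, -z); pixel columns grow to the right and rows downward; lengths in m; the calibration is good to about 2 mm. A picture is of the moment at which its call begins: read the wrist's pose just before it.
- r.sign_off(): hands the job in, once; it reports no verdict.
Trained networks look in a picture, given as the dict that the camera call returned (one of the last four; its "shot" number tells which), for a name from the list of things; names that differ only in an ending like _2 or _b are one class to them, and where a whole thing is asked for, a point or a joint stands for the part that bears it (a point fixed in the world has none). Each returns a list of dicts, best first, with "p" (0 to 1); they miss things now and then, are a little off and sometimes report something else, mostly with a low value. They report only what shows in the picture. A call takes as long as a camera call.
- r.find_in(picture, query): "box" ([left, top, width, height] as shares, 0 to 1, of the picture: columns of its width, rows of its height, round what is visible of it).
- r.regions_of(picture, query): "pixels" (384x512 bool, what is visible of it) and "box" ([left, top, width, height] as shares, 0 to 1, of the picture: columns of its width, rows of its height, round what is visible of it).
- r.pinpoint(picture, query): "centre" ([column, row] as shares, 0 to 1, of the picture: columns of its width, rows of its height: a listed point, or the origin of a listed thing).
The state is a dict: "time": time; "joint_positions": joint angles; "joint_velocities": joint speeds; "effort": joint torques, N m; "tcp_pos": TCP position; "tcp_rot": TCP orientation; "contact_force": force on the tool from outside, world axes, zero at the start; "moment": the same for the moment, N m; "finger_gap": opening from 0.0 (shut) to 1.0 (fully open).
Only numpy, scipy, OpenCV 4.12 (cv2) and the standard library are available. Lean on these libraries where they do the work, as an engineer would, in place of code of your own. Each camera call takes 0.05 s, during which the arm holds its last target. There are 200 camera calls.

## Task

Put the clay texture slab away: lay it flat on the loading board of the wooden case, slide it lengthwise into the slot until it meets the stop, then swing the hinged brass hasp across the mouth and fully over its staple so that the slab cannot slide out. Leave the bowl, the cup and the glaze tile standing round the case where they are.

Things in the scene. Friction and masses are not known exactly. Their poses are not given: they have to be found in the camera images.
- slab: Flat rectangular fired-clay slab with a pressed line pattern on its upper face, 120 x 50 x 10 mm, about 0.13 kg, lying on the desk beside the case, on its right. Origin at the centre of its underside; x along its 120 mm length, y along its 50 mm width, z up. Both ends are alike: either may go in first.
- case: Low plywood case fixed to the desk, its mouth facing the robot. Origin on the desk under the middle of the slot's mouth; x points into the slot, y to the left, z up. Its base board, 10 mm thick and 82 mm wide, runs from x = -110 mm (before the mouth: the loading board) to +132 mm. Cheeks and a roof, 82 mm wide, top 32.5 mm above the desk, cover x = 0 to 132 mm.
- case_mouth (a point): Middle of the slot's mouth, at floor level (10 mm above the desk, level with the loading board); axes as the case. The slot is 52.5 mm wide and 12.5 mm high; its cheeks flare to 59 mm over the first 8 mm. The stop is 118 mm deep, so a slab fully home stands 2 mm proud of the mouth.
- case_home (a point): Where the slab's origin lies when the slab is fully home: on the slot's floor, 58 mm inside the mouth; axes as the case.
- hasp (a joint): Angle of the brass hasp about its upright hinge on the case's left cheek (+y side): 0 = closed, across the mouth with its window over the staple; grows as it swings open, towards the loading board and out to the left, up to 2.9. It starts at 2.3 to 2.8 and stays where it is left. A slab protruding more than about 7 mm keeps it from closing.
- hasp_hinge (a point): On the hasp's hinge axis, at half the leaf's height (24.5 mm above the desk); case x = -8.5 mm, y = +35.5 mm. Its axes turn with the hasp: -y runs along the leaf, -x is the side that faces outward when closed.
- hasp_mid (a point): Point in the middle of the hasp's leaf, 45 mm from the hinge. The leaf is 3 mm thick, 22 mm high (13.5 to 35.5 mm above the desk) and reaches to 85 mm from the hinge; its window, 12 mm long, is centred 69 mm from the hinge. Axes as hasp_hinge.
- staple (a point): Outer end of the staple, a brass loop fixed on the right cheek at case y = -34 mm, 4 mm wide, 17 to 29 mm above the desk, standing out 19 mm before the mouth; it comes through the window of the closing hasp. Axes as the case.
- dark_bowl: Bystander: dark bowl, 105 mm wide, 42 mm high. Origin under its centre.
- bisque_cup: Bystander: pale unglazed cup, 80 mm wide, 77 mm high. Origin under its centre.
- test_tile: Bystander: upright L-shaped glaze test tile standing alone behind the case, near the crates, 40 x 41 x 76 mm. Origin under its centre.

How it is judged:
On the way, in this order (a step that is already met when the one before it is completed fails the run):
1. the slab lies fully home in the slot, while the hasp is still open (x of slab in the frame of case_home between -0.005 and 0.004 m and y of slab in the frame of case_home between -0.004 and 0.004 m and z of slab in the frame of case_home between -0.004 and 0.004 m and angle between the x axis of slab and the x axis of case, either way round below 0.06 rad and value of joint hasp above 0.3 rad), for 0.2 s.
2. the hasp is swung closed over the staple (value of joint hasp below 0.12 rad), for 0.2 s.
At the end, for the whole second after the job is handed in: The slab rests flat and square in the slot, within 5 mm of fully home against the stop (4 mm sideways and in height, 0.06 rad), the hasp stands within 0.12 rad of closed over its staple, and all is at rest (x of slab in the frame of case_home between -0.005 and 0.004 m and y of slab in the frame of case_home between -0.004 and 0.004 m and z of slab in the frame of case_home between -0.004 and 0.004 m and angle between the x axis of slab and the x axis of case, either way round below 0.06 rad and value of joint hasp below 0.12 rad and linear speed of slab below 0.02 m/s); the robot touches nothing.
It fails at once if the dark bowl is shifted by more than 30 mm (distance of dark_bowl from where it was at the start of the episode above 0.03 m).
It fails at once if the cup is shifted by more than 30 mm (distance of bisque_cup from where it was at the start of the episode above 0.03 m).
It fails at once if the glaze tile is shifted by more than 30 mm (distance of test_tile from where it was at the start of the episode above 0.03 m).
It also fails if it takes over 54 s, if anything falls off the work surface, if the arm or the gripper's body presses on something with over 40 N, if the wrist force passes 120 N, or if a joint passes its speed limit or range.

## Working session

There is one attempt and no reset: what is moved stays moved. The work goes in short steps, Python scripts to look and compute and a tool call to move; the robot and the scene stay as the last step left them, time stands still between calls to the robot, and variables do not carry over. Pictures are saved under pics/ and viewed, about 8 in all and at most 12, crops included, and the job is handed in when it is done.

Besides the shell and the picture viewer there is one more tool, called as name(argument=value, ...) on one line, values as JSON. move_arm: Moves the arm, as the interface text tells. Its arguments: {"type":"object","properties":{"series":{"type":"array"}},"required":["series"]}

```bash
ls; mkdir -p pics; cat > h.py <<'E'
import numpy as np, cv2
from rig import r
from scipy.spatial.transform import Rotation as R
def K(c):
    f=192/np.tan(np.radians(c["vfov"])/2); return f,c["cx"],c["cy"]
def Tcw(c,s=None):
    if "world_to_cam" in c: return np.linalg.inv(np.array(c["world_to_cam"]))
    T=np.eye(4); T[:3,:3]=R.from_quat(s["tcp_rot"]).as_matrix(); T[:3,3]=s["tcp_pos"]
    return T@np.array(c["T_tool_cam"])
def cloud(c,s=None):
    f,cx,cy=K(c); v,u=np.mgrid[:384,:512]; d=c["depth"]
    p=np.stack([(u-cx)/f*d,-(v-cy)/f*d,-d,np.ones_like(d)],-1)
    return (p@Tcw(c,s).T)[...,:3]
def save(c,n): cv2.imwrite("pics/"+n,c["img"][:,:,::-1])
E
python3 - <<'E'
from h import *
s=r.state(); print({k:np.round(v,3).tolist() for k,v in s.items()}, r.tcp_to_grasp)
c=r.camera("top"); save(c,"top.png"); P=cloud(c)
print({k:v for k,v in c.items() if k not in("img","depth")})
for q in ["slab","case","hasp","dark_bowl","bisque_cup","test_tile"]:
    g=r.regions_of(c,q)
    if not g: print(q,"none");continue
    m=g[0]["pixels"]&(c["depth"]>0); p=P[m]; print(q,g[0]["p"],m.sum(),p.min(0).round(3),p.max(0).round(3),np.median(p,0).round(3))
    if q in("slab","case"): print(cv2.minAreaRect((p[:,:2]*1000).astype(np.float32)))
for q in ["case_mouth","case_home","hasp_hinge","hasp_mid","staple","case","slab"]:
    for g in r.pinpoint(c,q)[:1]:
        u,v=np.array(g["centre"])*[512,384]; print(q,g["p"],u,v,P[int(v),int(u)].round(4))
E
```

```text
pics
{'time': 0.0, 'joint_positions': [1.08, 0.522, -0.036, 1.6, 0.021, 1.021, -0.113], 'joint_velocities': [-0.002, 0.001, 0.0, -0.0, 0.003, 0.001, 0.001], 'effort': [0.0, -92.71, 1.98, -36.992, 0.018, 0.008, -0.0], 'tcp_pos': [0.255, -0.57, 0.207], 'tcp_rot': [0.978, 0.209, -0.0, -0.001], 'contact_force': [-0.065, -0.939, 0.397], 'moment': [-0.004, -0.01, -0.023], 'finger_gap': 1.001} 0.0187
{'vfov': 46.98534267899529, 'cx': 262.7205549301916, 'cy': 194.6801035731333, 'world_to_cam': array([[-0.00209695, -0.99998139, -0.00572897, -0.376262  ],
       [ 0.97938077, -0.00321101,  0.20199753, -0.5664797 ],
       [-0.20201216, -0.00518727,  0.97936928, -0.84848553],
       [ 0.        ,  0.        ,  0.        ,  1.        ]]), 'shot': 1}
slab 0.84 1389 [ 0.431 -0.483 -0.002] [ 0.548 -0.374  0.016] [ 0.488 -0.429  0.01 ]
((489.8039855957031, -429.0516357421875), (53.455989837646484, 123.13858032226562), 48.40685272216797)
case 0.88 4870 [ 0.384 -0.346 -0.004] [ 0.644 -0.146  0.039] [ 0.504 -0.266  0.03 ]
((523.0359497070312, -238.565673828125), (148.8225555419922, 253.47483825683594), 69.72809600830078)
hasp none
dark_bowl 0.71 1982 [ 0.38  -0.637 -0.001] [ 0.478 -0.533  0.047] [ 0.429 -0.591  0.021]
bisque_cup 0.71 1283 [ 0.642 -0.453 -0.003] [ 0.727 -0.374  0.081] [ 0.696 -0.416  0.037]
test_tile 0.66 513 [ 0.663 -0.175 -0.001] [ 0.723 -0.131  0.079] [ 0.693 -0.155  0.01 ]
case_mouth 0.6 208.9984 227.5968 [ 0.5022 -0.264   0.0333]
hasp_hinge 0.72 191.8976 227.48160000000001 [ 0.5018 -0.2294  0.0373]
hasp_mid 0.62 220.8256 203.78879999999998 [ 0.5521 -0.2884  0.0367]
staple 0.69 222.72 245.91359999999997 [ 0.467  -0.2914  0.0102]
case 0.75 207.5136 229.9008 [ 0.5007 -0.2593  0.0124]
slab 0.69 282.2144 235.584 [ 0.4872 -0.4179  0.0159]
```

View pics/top.png

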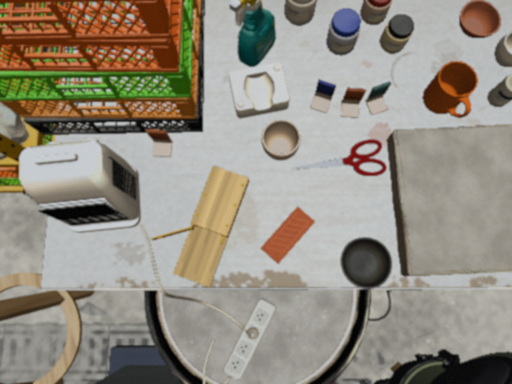

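The top view shows the slab at about (288,235). The case runs from (195,275) to (230,175), with its mouth near (209,228). The open hasp reaches left to (155,237), and a heater stands close by on the left. Next I'll fit the case and check how much room the heater leaves.

```bash
python3 - <<'E'
from h import *
c=r.camera("top"); P=cloud(c); g=r.regions_of(c,"case")[0]["pixels"]
x,y,z=P[...,0],P[...,1],P[...,2]
m=g&(z>.022)&(z<.045); m2=cv2.morphologyEx(m.astype(np.uint8),cv2.MORPH_OPEN,np.ones((9,9)))>0
print("roof",m2.sum(),cv2.minAreaRect((P[m2][:,:2]*1000).astype(np.float32)),np.median(z[m2]))
b=g&(z>.004)&(z<.018); b=cv2.morphologyEx(b.astype(np.uint8),cv2.MORPH_OPEN,np.ones((5,5)))>0
print("board",b.sum(),cv2.minAreaRect((P[b][:,:2]*1000).astype(np.float32)),np.median(z[b]))
h=(z>.05)&(x>.3)&(x<.72)&(y>-.25)&(y<.2)
print("heater",P[h].min(0),P[h].max(0))
for lo in(.05,.1,.15,.2):
    k=h&(z>lo)&(z<lo+.05); print(lo,k.sum(), P[k].min(0).round(3) if k.any() else'',P[k].max(0).round(3) if k.any() else '')
crop=c["img"][150:295,20:330]; cv2.imwrite("pics/crop.png",cv2.resize(crop,None,fx=2.5,fy=2.5,interpolation=cv2.INTER_CUBIC)[:,:,::-1])
E
```

```text
roof 2305 ((558.7385864257812, -285.66461181640625), (82.76414489746094, 134.7685089111328), 70.36943817138672) 0.03312745599944422
board 1986 ((447.5860900878906, -245.0106201171875), (84.30970764160156, 111.06767272949219), 69.89488220214844) 0.010685625997083892
heater [ 0.50768849 -0.24979367  0.05004916] [0.71999955 0.11671196 0.47618211]
0.05 1528 [ 0.508 -0.238  0.05 ] [0.72  0.117 0.1  ]
0.1 1100 [ 0.509 -0.239  0.1  ] [0.72 0.02 0.15]
0.15 2758 [ 0.512 -0.24   0.15 ] [0.72  0.102 0.2  ]
0.2 4531 [ 0.538 -0.24   0.2  ] [0.72  0.095 0.25 ]
```

View pics/crop.png

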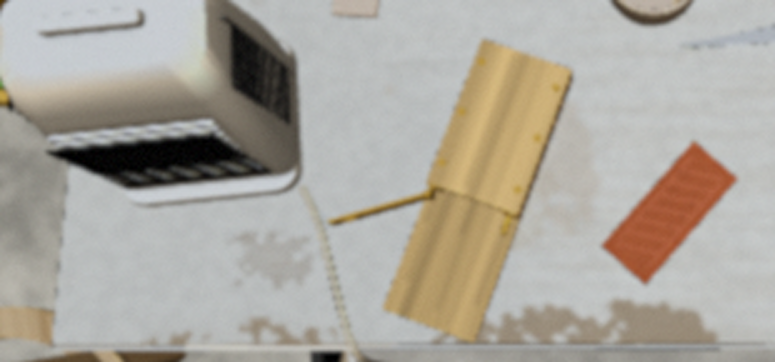

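move_arm(series=[[[0.95,-0.26,0.2],[0,0,0],0],[[0.95,-0.26,0.2],[0,0,0],0],[[0.95,-0.26,0.2],[0,0,0],0],[[0.95,-0.26,0.2],[0,0,0],0],[[0.95,-0.26,0.2],[0,0,0],0],[[0.95,-0.26,0.2],[0,0,0],0],[[0.95,-0.26,0.2],[0,0,0],0],[[0.95,-0.26,0.2],[0,0,0],0],[[0.95,-0.26,0.2],[0,0,0],0]])

```text
time: 1.55
tcp_pos: [0.4617, -0.4006, 0.1534]
tcp_rot: [0.978, 0.209, 0.0, 0.0]
contact_force: [0.0, -0.5, -0.2]
finger_gap: 1.001
```

move_arm(series=[[[0,0,0],[0,0,1],0],[[0,0,0],[0,0,1],0],[[0,0,0],[0,0,1],0],[[0,0,0],[0,0,1],0],[[0,0,0],[0,0,1],0],[[0,0,0],[0,0,1],0],[[0,0,0],[0,0,1],0],[[0,0,0],[0,0,1],0],[[0,0,0],[0,0,1],0],[[0,0,0],[0,0,1],0],[[0,0,0],[0,0,1],0],[[0,0,0],[0,0,1],0]])

```text
time: 2.55
tcp_pos: [0.4608, -0.4016, 0.1536]
tcp_rot: [0.951, -0.31, 0.0, -0.0]
contact_force: [0.0, 0.8, 0.7]
finger_gap: 0.999
```

move_arm(series=[[[0,0,0],[0,0,1],0],[[0,0,0],[0,0,0],0.2],[[0,0,0],[0,0,0],0.2],[[0,0,0],[0,0,0],0.2]])

```text
time: 2.88
tcp_pos: [0.4608, -0.4016, 0.1536]
tcp_rot: [0.938, -0.348, -0.0, -0.0]
contact_force: [-0.2, 0.9, -0.5]
finger_gap: 0.801
```

```bash
cat >> h.py <<'E'
def case_fit(c,P):
    g=r.regions_of(c,"case")
    return g
def plan(p,yaw,s=None):
    "tool-frame shift (units, at present orientation) and z turn (units) to reach p, yaw deg; tilt too"
    s=s or r.state(); M=R.from_quat(s["tcp_rot"]); x=M.as_matrix()[:,0]
    T=R.from_euler("z",yaw,degrees=True)*R.from_euler("x",180,degrees=True)
    print("at",np.round(s["tcp_pos"],4),"yaw",round(np.degrees(np.arctan2(x[1],x[0])),2),"gap",s["finger_gap"],"t",s["time"],"F",np.round(s["contact_force"],1))
    print("shift",(M.inv().apply(np.array(p)-s["tcp_pos"])/.03).round(3),"turn",(np.degrees((M.inv()*T).as_rotvec())/5).round(3))
E
python3 - <<'E'
from h import *
s=r.state(); c=r.camera("wrist"); save(c,"w1.png"); P=cloud(c,s); z=P[...,2]
g=r.regions_of(c,"slab"); print(np.array(c["T_tool_cam"]).round(3))
if g:
    m=g[0]["pixels"]&(z>.006)&(z<.016); print(g[0]["p"],m.sum(),np.median(z[m]),cv2.minAreaRect((P[m][:,:2]*1000).astype(np.float32)))
    n=(~g[0]["pixels"])&(abs(z)<.02); print("desk z",np.median(z[n]))
plan([.46,-.4,.13],-42)
E
```

```text
[[-0.001  0.954  0.298  0.077]
 [ 1.     0.001 -0.     0.001]
 [-0.     0.298 -0.954 -0.166]
 [ 0.     0.     0.     1.   ]]
0.97 4722 0.01000702087412797 ((490.2641906738281, -432.0769348144531), (50.04233169555664, 119.39766693115234), 48.203643798828125)
desk z 4.4968157632718775e-05
at [ 0.4607 -0.4016  0.1536] yaw -40.78 gap 0.7975570223783204 t 2.9833 F [ 1.5 -0.5 -0.6]
shift [-0.054 -0.026  0.787] turn [-0.002  0.     0.243]
```

View pics/w1.png

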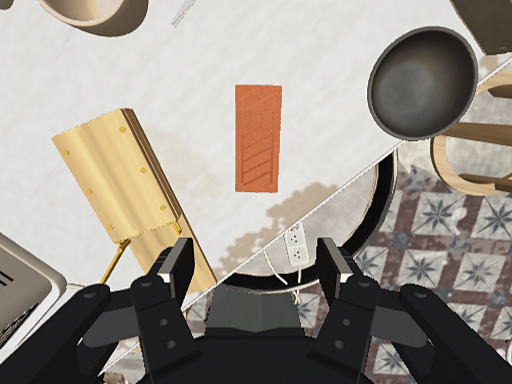

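The slab is clear in the wrist view, centred near (258,138). It measures (0.490,-0.432), yaw -41.8°. I'll check the fingertip height in the depth image, then plan the descent.

```bash
python3 - <<'E'
from h import *
s=r.state(); c=r.camera("wrist"); P=cloud(c,s)
m=(P[...,2]>.11)&(P[...,2]<.25)&(c["depth"]>0); m[:230]=0
q=R.from_quat(s["tcp_rot"]).inv().apply(P[m]-s["tcp_pos"])
for lo,hi in((-.06,0),(0,.06)):
    k=q[(q[:,1]>lo)&(q[:,1]<hi)]; k=k[k[:,2]>np.percentile(k[:,2],80)]; print(np.percentile(k[:,2],[50,90,97,100]).round(4),k.min(0).round(4),k.max(0).round(4))
plan([.462,-.4068,.05],-41.8)
E
```

```text
[-0.0509 -0.0378 -0.034  -0.0312] [-0.0113 -0.0471 -0.0635] [ 0.0124 -0.0328 -0.0312]
[-0.05   -0.0376 -0.0339 -0.0304] [-0.0105  0.0346 -0.062 ] [ 0.0125  0.049  -0.0304]
at [ 0.4607 -0.4017  0.1536] yaw -40.81 gap 0.8006000349704672 t 3.0333 F [-0.4  0.4 -0.2]
shift [0.144 0.1   3.454] turn [-0.002 -0.     0.197]
```

```bash
python3 - <<'E'
from h import *
s=r.state(); c=r.camera("wrist"); P=cloud(c,s); print(K(c))
q=R.from_quat(s["tcp_rot"]).inv().apply((P-s["tcp_pos"]).reshape(-1,3)).reshape(P.shape)
for v in range(226,285,4): print(v,[q[v,u].round(3).tolist() for u in (180,186,330)])
E
```

```text
(np.float64(271.56888917040357), 254.61820269073795, 193.91288132051517)
226 [[-0.063, -0.092, 0.145], [-0.062, -0.084, 0.144], [-0.215, 0.198, 0.485]]
230 [[-0.062, -0.089, 0.132], [-0.067, -0.085, 0.144], [-0.227, 0.199, 0.485]]
234 [[-0.073, -0.092, 0.143], [-0.073, -0.085, 0.143], [-0.237, 0.199, 0.483]]
238 [[0.011, -0.038, -0.036], [0.012, -0.035, -0.037], [0.011, 0.041, -0.036]]
242 [[0.011, -0.037, -0.041], [0.011, -0.034, -0.041], [0.012, 0.04, -0.041]]
246 [[0.012, -0.036, -0.045], [0.011, -0.033, -0.044], [0.012, 0.038, -0.046]]
250 [[0.012, -0.035, -0.05], [0.01, -0.033, -0.046], [0.011, 0.038, -0.049]]
254 [[0.011, -0.034, -0.052], [0.008, -0.033, -0.046], [0.011, 0.037, -0.053]]
258 [[0.012, -0.033, -0.057], [0.005, -0.033, -0.046], [0.012, 0.035, -0.058]]
262 [[0.01, -0.033, -0.057], [0.004, -0.033, -0.047], [0.011, 0.035, -0.058]]
266 [[0.008, -0.033, -0.057], [0.002, -0.033, -0.047], [0.009, 0.035, -0.059]]
270 [[0.006, -0.033, -0.057], [-0.0, -0.033, -0.048], [0.006, 0.035, -0.059]]
274 [[0.004, -0.033, -0.058], [-0.001, -0.033, -0.05], [0.005, 0.035, -0.06]]
278 [[0.003, -0.033, -0.06], [-0.004, -0.033, -0.049], [0.003, 0.035, -0.06]]
282 [[0.001, -0.033, -0.06], [-0.005, -0.033, -0.051], [0.002, 0.035, -0.061]]
```

move_arm(series=[[[0,0,0],[0,0,0.2],1],[[0.14,0.1,0],[0,0,0],1],[[0,0,0],[0,0,0],1],[[0,0,0],[0,0,0],1],[[0,0,0],[0,0,0],1],[[0,0,0],[0,0,0],1],[[0,0,0],[0,0,0],1],[[0,0,0],[0,0,0],1],[[0,0,0],[0,0,0],1],[[0,0,0],[0,0,0],1]])

```text
time: 3.92
tcp_pos: [0.4618, -0.4066, 0.1536]
tcp_rot: [0.934, -0.357, -0.0, -0.0]
contact_force: [-0.1, 0.1, 0.2]
finger_gap: -0.001
```

```bash
python3 - <<'E'
from h import *
s=r.state(); c=r.camera("wrist"); P=cloud(c,s)
q=R.from_quat(s["tcp_rot"]).inv().apply((P-s["tcp_pos"]).reshape(-1,3)).reshape(P.shape)
for v in range(200,262,4): print(v,[q[v,u].round(3).tolist() for u in (235,248,262,275)])
plan([.462,-.4068,.05],-41.8)
E
```

```text
200 [[-0.032, -0.023, 0.154], [-0.032, -0.007, 0.155], [-0.031, 0.01, 0.152], [-0.032, 0.027, 0.155]]
204 [[-0.037, -0.023, 0.154], [-0.037, -0.007, 0.154], [-0.037, 0.01, 0.154], [-0.037, 0.027, 0.153]]
208 [[-0.042, -0.024, 0.154], [-0.042, -0.007, 0.154], [-0.042, 0.01, 0.153], [-0.042, 0.027, 0.154]]
212 [[-0.047, -0.024, 0.154], [-0.047, -0.007, 0.153], [-0.048, 0.01, 0.154], [-0.048, 0.027, 0.154]]
216 [[-0.052, -0.024, 0.153], [-0.053, -0.007, 0.154], [-0.053, 0.01, 0.153], [-0.053, 0.027, 0.154]]
220 [[-0.058, -0.024, 0.153], [-0.059, -0.007, 0.154], [-0.058, 0.01, 0.153], [-0.058, 0.027, 0.152]]
224 [[-0.063, -0.024, 0.153], [-0.063, -0.007, 0.153], [-0.063, 0.01, 0.152], [-0.064, 0.027, 0.154]]
228 [[-0.069, -0.024, 0.152], [-0.069, -0.007, 0.153], [-0.07, 0.011, 0.154], [-0.069, 0.027, 0.153]]
232 [[-0.075, -0.024, 0.153], [0.011, -0.003, -0.029], [0.011, 0.005, -0.028], [-0.075, 0.027, 0.153]]
236 [[-0.081, -0.024, 0.154], [0.011, -0.003, -0.033], [0.012, 0.005, -0.034], [-0.081, 0.028, 0.154]]
240 [[0.008, -0.01, -0.032], [0.012, -0.002, -0.04], [0.012, 0.005, -0.039], [0.008, 0.012, -0.031]]
244 [[0.008, -0.009, -0.036], [0.012, -0.002, -0.044], [0.011, 0.005, -0.043], [0.007, 0.012, -0.035]]
248 [[0.007, -0.009, -0.04], [0.011, -0.002, -0.047], [0.011, 0.005, -0.046], [0.007, 0.012, -0.04]]
252 [[0.008, -0.009, -0.045], [0.011, -0.002, -0.05], [0.011, 0.005, -0.051], [0.008, 0.011, -0.045]]
256 [[0.008, -0.009, -0.049], [0.011, -0.002, -0.054], [0.011, 0.004, -0.054], [0.007, 0.011, -0.047]]
260 [[0.008, -0.008, -0.052], [0.012, -0.002, -0.058], [0.012, 0.004, -0.059], [0.008, 0.011, -0.052]]
at [ 0.4619 -0.4066  0.1536] yaw -41.89 gap 0.0014136260142311556 t 3.9667 F [-0.1 -0.5 -0.5]
shift [7.000e-03 1.000e-03 3.454e+00] turn [-0.     0.    -0.018]
```

move_arm(series=[[[0,0,0],[0,0,0],0.25],[[0,0,0],[0,0,0],0.25],[[0,0,0],[0,0,0],0.25],[[0,0,0],[0,0,0],0.25],[[0,0,0],[0,0,0],0.25],[[0,0,0],[0,0,0],0.25],[[0,0,0],[0,0,0],0.25],[[0,0,0],[0,0,0],0.25]])

```text
time: 4.63
tcp_pos: [0.4618, -0.4067, 0.1536]
tcp_rot: [0.934, -0.358, -0.0, -0.0]
contact_force: [0.1, -0.1, 0.0]
finger_gap: 0.748
```

move_arm(series=[[[0,0,0.8],[0,0,0],0.25],[[0,0,0.8],[0,0,0],0.25],[[0,0,0.8],[0,0,0],0.25],[[0,0,0.8],[0,0,0],0.25],[[0,0,0.8],[0,0,0],0.25],[[0,0,0.7],[0,0,0],0.25],[[0,0,0],[0,0,0],0.25]])

```text
time: 5.22
tcp_pos: [0.4602, -0.4052, 0.0089]
tcp_rot: [0.934, -0.357, -0.002, -0.001]
contact_force: [-0.6, -0.4, -0.8]
finger_gap: 0.746
```

```bash
python3 - <<'E'
from h import *
s=r.state(); c=r.camera("wrist"); save(c,"w2.png"); P=cloud(c,s)
for v in range(200,262,5): print(v,[P[v,u].round(3).tolist() for u in (186,210,258,330)])
plan([.462,-.4068,.0],-41.8)
E
```

```text
200 [[0.504, -0.383, -0.0], [0.493, -0.395, -0.0], [0.474, -0.422, 0.011], [0.438, -0.456, 0.001]]
205 [[0.501, -0.38, -0.0], [0.49, -0.393, 0.001], [0.471, -0.419, 0.01], [0.435, -0.454, -0.001]]
210 [[0.499, -0.377, -0.001], [0.488, -0.39, 0.001], [0.469, -0.417, 0.01], [0.432, -0.451, -0.0]]
215 [[0.496, -0.375, 0.0], [0.485, -0.387, 0.0], [0.466, -0.414, 0.01], [0.429, -0.449, -0.0]]
220 [[0.493, -0.372, -0.0], [0.482, -0.384, -0.0], [0.463, -0.412, 0.01], [0.426, -0.447, -0.0]]
225 [[0.491, -0.369, 0.0], [0.48, -0.382, 0.001], [0.46, -0.41, 0.01], [0.423, -0.444, -0.001]]
230 [[0.488, -0.367, 0.001], [0.477, -0.379, 0.0], [0.458, -0.408, 0.011], [0.42, -0.442, 0.0]]
235 [[0.486, -0.364, 0.001], [0.474, -0.377, 0.001], [0.455, -0.405, 0.01], [0.417, -0.44, 0.0]]
240 [[0.492, -0.387, 0.048], [0.471, -0.374, 0.0], [0.452, -0.403, 0.01], [0.414, -0.437, -0.0]]
245 [[0.491, -0.388, 0.053], [0.468, -0.37, -0.001], [0.449, -0.4, 0.01], [0.443, -0.442, 0.053]]
250 [[0.49, -0.389, 0.058], [0.466, -0.368, 0.001], [0.446, -0.397, 0.009], [0.444, -0.441, 0.058]]
255 [[0.49, -0.39, 0.063], [0.463, -0.365, -0.0], [0.443, -0.395, 0.009], [0.445, -0.44, 0.063]]
260 [[0.488, -0.388, 0.063], [0.46, -0.363, 0.001], [0.437, -0.389, 0.001], [0.445, -0.439, 0.067]]
at [ 0.4609 -0.4059  0.0111] yaw -41.89 gap 0.7441840136927617 t 5.2667 F [-0.3  0.4  1. ]
shift [ 0.048 -0.003  0.371] turn [ 0.004  0.037 -0.018]
```

View pics/w2.png

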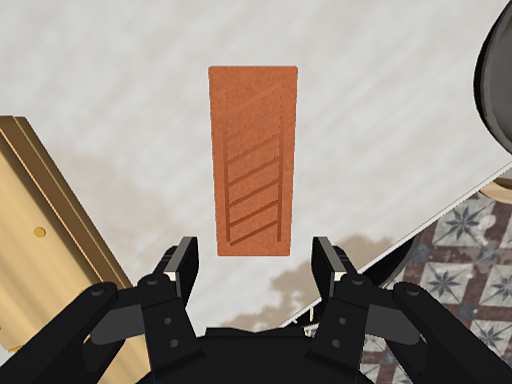

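The wrist depth puts the fingertips about 34 mm behind the stated TCP. I'll check that against the scene camera.

```bash
python3 - <<'E'
from h import *
c=r.camera("scene"); P=cloud(c); print(c["world_to_cam"].round(2))
f,cx,cy=K(c)
def pr(p):
    q=(np.array(c["world_to_cam"])@[*p,1]); return f*q[0]/-q[2]+cx, cy-f*q[1]/-q[2]
t=r.state()["tcp_pos"]; u,v=map(int,pr(t)); print("tcp px",u,v)
im=c["img"].copy(); cv2.circle(im,(u,v),2,(0,255,255),-1)
x0=max(0,min(512-200,u-100)); y0=max(0,min(384-150,v-90))
cv2.imwrite("pics/s1.png",cv2.resize(im[y0:y0+150,x0:x0+200],None,fx=4,fy=4,interpolation=cv2.INTER_CUBIC)[:,:,::-1]); print(x0,y0)
E
```

```text
[[ 0.71 -0.71 -0.01 -0.66]
 [ 0.27  0.25  0.93 -0.12]
 [-0.65 -0.66  0.37 -0.91]
 [ 0.    0.    0.    1.  ]]
tcp px 236 229
136 139
```

View pics/s1.png

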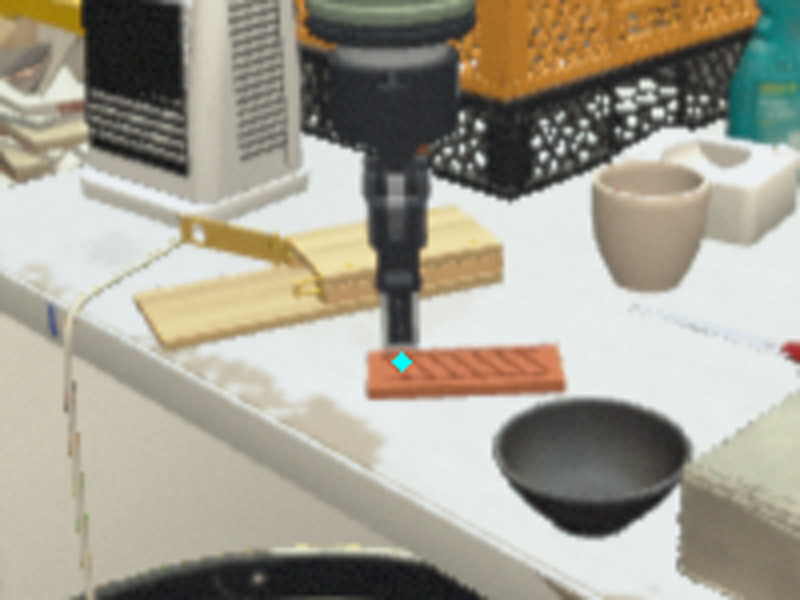

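The scene view agrees: the near fingertip ends well above the slab, not at the marked TCP. I'll go down in steps and watch the force.

move_arm(series=[[[0.03,0,0.2],[0,0,0],0.33],[[0.02,0,0.2],[0,0,0],0.33],[[0,0,0.2],[0,0,0],0.33],[[0,0,0.1],[0,0,0],0.33],[[0,0,0],[0,0,0],0.33]])

```text
time: 5.73
tcp_pos: [0.4627, -0.4074, -0.009]
tcp_rot: [0.934, -0.357, -0.0, -0.0]
contact_force: [0.1, 0.9, -0.8]
finger_gap: 0.671
```

move_arm(series=[[[0,0,0.1],[0,0,0],0.33],[[0,0,0.1],[0,0,0],0.33],[[0,0,0],[0,0,0],0.33],[[0,0,0],[0,0,0],0.33]])

```text
time: 6.07
tcp_pos: [0.4629, -0.4076, -0.0145]
tcp_rot: [0.934, -0.357, -0.0, -0.0]
contact_force: [0.2, -0.5, 0.1]
finger_gap: 0.667
```

```bash
python3 - <<'E'
from h import *
s=r.state(); c=r.camera("wrist"); P=cloud(c,s)
print([(v,P[v,u].round(3).tolist()) for v in range(230,256,3) for u in (196,322)])
plan([.462,-.4068,-.027],-41.8)
E
```

```text
[(230, [0.491, -0.386, 0.001]), (230, [0.439, -0.443, -0.0]), (233, [0.489, -0.384, -0.001]), (233, [0.438, -0.442, 0.0]), (236, [0.492, -0.393, 0.019]), (236, [0.436, -0.441, 0.001]), (239, [0.491, -0.393, 0.023]), (239, [0.434, -0.439, -0.001]), (242, [0.491, -0.394, 0.027]), (242, [0.448, -0.442, 0.027]), (245, [0.491, -0.395, 0.03]), (245, [0.448, -0.441, 0.03]), (248, [0.49, -0.395, 0.032]), (248, [0.449, -0.441, 0.032]), (251, [0.489, -0.394, 0.033]), (251, [0.45, -0.44, 0.037]), (254, [0.488, -0.393, 0.035]), (254, [0.45, -0.44, 0.038])]
at [ 0.463  -0.4077 -0.0144] yaw -41.89 gap 0.6733120061364397 t 6.1167 F [-0.2  0.7 -0.3]
shift [-0.044  0.     0.421] turn [-0.     0.    -0.018]
```

move_arm(series=[[[0,0,0.2],[0,0,0],0.33],[[0,0,0.12],[0,0,0],0.33],[[0,0,0.1],[0,0,0],0.33],[[0,0,0],[0,0,0],0.33]])

```text
time: 6.45
tcp_pos: [0.4627, -0.4075, -0.0278]
tcp_rot: [0.934, -0.357, -0.0, -0.0]
contact_force: [-0.0, -0.2, -0.5]
finger_gap: 0.671
```

move_arm(series=[[[0,0,0],[0,0,0],0.7],[[0,0,0],[0,0,0],0.7],[[0,0,0],[0,0,0],0.7],[[0,0,0],[0,0,0],0.7],[[0,0,0],[0,0,0],0.7]])

```text
time: 6.87
tcp_pos: [0.4634, -0.408, -0.0262]
tcp_rot: [0.934, -0.357, 0.001, 0.0]
contact_force: [-1.8, 2.1, 11.4]
finger_gap: 0.566
```

move_arm(series=[[[0,0,-0.2],[0,0,0],1],[[0,0,-0.5],[0,0,0],1],[[0,0,-0.6],[0,0,0],1],[[0,0,-0.6],[0,0,0],1],[[0,0,-0.6],[0,0,0],1],[[0,0,0],[0,0,0],1]])

```text
time: 7.37
tcp_pos: [0.4643, -0.4089, 0.0523]
tcp_rot: [0.934, -0.358, 0.002, 0.001]
contact_force: [1.1, -0.9, -1.3]
finger_gap: 0.562
```

```bash
python3 - <<'E'
from h import *
s=r.state(); c=r.camera("wrist"); save(c,"w3.png"); P=cloud(c,s); M=R.from_quat(s["tcp_rot"])
q=M.inv().apply((P-s["tcp_pos"]).reshape(-1,3)).reshape(P.shape)
m=r.regions_of(c,"slab")[0]["pixels"]; m=cv2.erode(m.astype(np.uint8),np.ones((5,5)))>0
k=q[m]; A=np.c_[k[:,:2],np.ones(len(k))]; print("plane z=ax+by+c",np.linalg.lstsq(A,k[:,2],rcond=None)[0].round(4),k.min(0).round(3),k.max(0).round(3))
m=r.regions_of(c,"slab")[0]["pixels"]; print(cv2.minAreaRect((q[m][:,:2]*1000).astype(np.float32)))
# case
g=r.regions_of(c,"case"); 
if g:
    b=g[0]["pixels"];z=P[...,2]; roof=b&(z>.026)&(z<.037)
    roof=cv2.morphologyEx(roof.astype(np.uint8),cv2.MORPH_OPEN,np.ones((9,9)))>0
    print(roof.sum(),cv2.minAreaRect((P[roof][:,:2]*1000).astype(np.float32)))
plan([.44,-.25,.05],-19.8)
E
```

```text
plane z=ax+by+c [-0.0812 -0.0862  0.0098] [-0.181 -0.193 -0.166] [0.077 0.001 0.048]
((-29.180221557617188, -132.40504455566406), (294.58203125, 170.78346252441406), 21.498455047607422)
15102 ((558.1951293945312, -288.4349060058594), (82.66390991210938, 137.31069946289062), 69.9077377319336)
at [ 0.4627 -0.4073  0.0477] yaw -41.89 gap 0.5686904707274311 t 7.5667 F [-0.6  0.2 -2.9]
shift [-4.065 -3.399 -0.074] turn [-2.000e-03  9.000e-03 -4.419e+00]
```

View pics/w3.png

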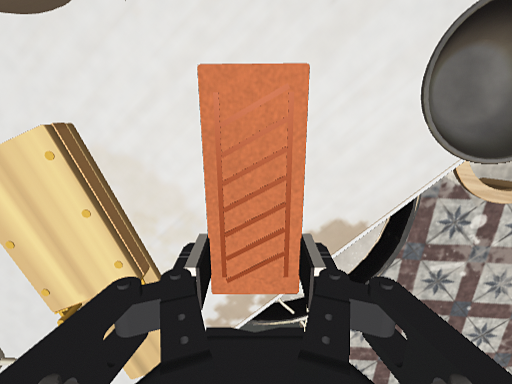

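The slab is held squarely, with its rear edge at about row 293. I'll carry it above the loading board and line it up with the case.

move_arm(series=[[[-0.4,-0.22,0],[0,0,0],1],[[-0.8,-0.44,0],[0,0,0],1],[[-0.8,-0.44,0],[0,0,0],1],[[-0.8,-0.44,0],[0,0,0],1],[[-0.8,-0.44,0],[0,0,0],1],[[-0.8,-0.44,0],[0,0,0],1],[[-0.7,-0.4,0],[0,0,0],1],[[-0.4,-0.2,0],[0,0,0],1]])

```text
time: 8.23
tcp_pos: [0.3992, -0.2274, 0.0474]
tcp_rot: [0.934, -0.357, -0.001, -0.0]
contact_force: [0.9, 0.2, -1.7]
finger_gap: 0.563
```

move_arm(series=[[[0,0,0],[0,0,-0.5],1],[[0,0,0],[0,0,-0.8],1],[[0,0,0],[0,0,-0.8],1],[[0,0,0],[0,0,-0.8],1],[[0,0,0],[0,0,-0.8],1],[[0,0,0],[0,0,-0.7],1],[[0,0,0],[0,0,0],1],[[0,0,0],[0,0,0],1]])

```text
time: 8.9
tcp_pos: [0.4003, -0.23, 0.0476]
tcp_rot: [0.985, -0.174, -0.0, -0.0]
contact_force: [1.3, -0.0, -1.9]
finger_gap: 0.566
```

```bash
cat >> h.py <<'E'
def look(name=None):
    s=r.state(); c=r.camera("wrist"); P=cloud(c,s); M=R.from_quat(s["tcp_rot"])
    if name: save(c,name)
    q=M.inv().apply((P-s["tcp_pos"]).reshape(-1,3)).reshape(P.shape)
    hsv=cv2.cvtColor(c["img"],cv2.COLOR_RGB2HSV)
    m=((hsv[...,0]<14)|(hsv[...,0]>175))&(hsv[...,1]>110)&(hsv[...,2]>90)&(abs(q[...,1])<.04)
    m=cv2.morphologyEx(m.astype(np.uint8),cv2.MORPH_OPEN,np.ones((5,5)))
    n,l,st,_=cv2.connectedComponentsWithStats(m); m=l==1+np.argmax(st[1:,4])
    e=cv2.erode(m.astype(np.uint8),np.ones((7,7)))>0; k=q[e]
    print("slab n",m.sum(),"plane(tool) slopes",np.linalg.lstsq(np.c_[k[:,:2],np.ones(len(k))],k[:,2],rcond=None)[0].round(4))
    print("slab tool rect",cv2.minAreaRect((q[m][:,:2]*1000).astype(np.float32)))
    w=P[e]; print("slab world slopes",np.linalg.lstsq(np.c_[w[:,:2],np.ones(len(w))],w[:,2],rcond=None)[0][:2].round(4), "rect",cv2.minAreaRect((P[m][:,:2]*1000).astype(np.float32)))
    return s,c,P,q
def roof(c,P):
    g=r.regions_of(c,"case")
    if not g: return print("no case")
    z=P[...,2]; b=g[0]["pixels"]&(z>.028)&(z<.036)
    b=cv2.morphologyEx(b.astype(np.uint8),cv2.MORPH_OPEN,np.ones((15,15)))>0
    n,l,st,_=cv2.connectedComponentsWithStats(b.astype(np.uint8)); b=l==1+np.argmax(st[1:,4])
    print("roof",b.sum(),cv2.minAreaRect((P[b][:,:2]*1000).astype(np.float32)))
    return b
E
python3 - <<'E'
from h import *
s,c,P,q=look("w4.png"); roof(c,P)
plan([.4006,-.2286,.05],-20)
E
```

```text
slab n 22988 plane(tool) slopes [-0.0097 -0.001  -0.0363]
slab tool rect ((-164.90216064453125, -5.422435760498047), (74.83480072021484, 520.8572387695312), 88.48661041259766)
slab world slopes [ 0.008  -0.0038] rect ((247.01300048828125, -168.3363494873047), (74.8289566040039, 521.3247680664062), 71.47994232177734)
roof 7627 ((513.6096801757812, -271.2800598144531), (82.26940155029297, 33.07871627807617), 71.4319076538086)
at [ 0.4004 -0.23    0.0477] yaw -20.02 gap 0.5627829233767242 t 9.0 F [ 0.   0.6 -2. ]
shift [-0.011 -0.046 -0.075] turn [-0.     0.007 -0.003]
```

View pics/w4.png

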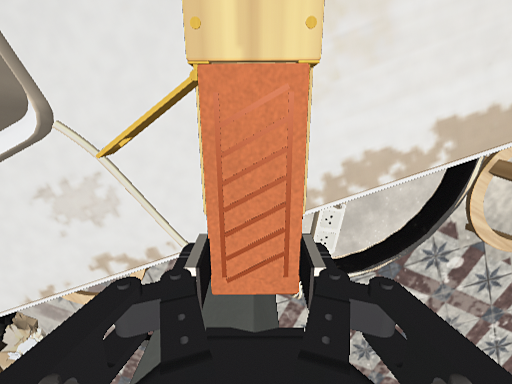

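```bash
cat >> h.py <<'E'
def edges():
    s=r.state(); c=r.camera("wrist"); P=cloud(c,s); M=R.from_quat(s["tcp_rot"])
    q=M.inv().apply((P-s["tcp_pos"]).reshape(-1,3)).reshape(P.shape); z=P[...,2]
    hsv=cv2.cvtColor(c["img"],cv2.COLOR_RGB2HSV); H=hsv[...,0]
    sl=((H<14)|(H>175))&(hsv[...,1]>110)&(hsv[...,2]>90)
    rf=(z>.029)&(z<.037)&(H>14)&(H<40)&(hsv[...,1]>60)
    for nm,m,rows,w in(("slab",sl,range(70,228),(45,56)),("roof",rf,range(2,200),(77,87))):
        L=[]
        for v in rows:
            u=np.where(m[v]&(abs(q[v,:,1])<.06))[0]
            if len(u)<20: continue
            a,b=q[v,u[0]],q[v,u[-1]]; 
            if w[0]<(b[1]-a[1])*1000<w[1]: L.append([(a[0]+b[0])/2,(a[1]+b[1])/2,b[1]-a[1]])
        L=np.array(L)
        if len(L)<5: print(nm,"few");continue
        k=np.polyfit(L[:,0],L[:,1],1); print(nm,len(L),"x",L[:,0].min().round(4),L[:,0].max().round(4),"mid y(tool)=%.4f*x%+.4f"%tuple(k),"width",np.median(L[:,2]).round(4), "sd",np.std(L[:,1]-np.polyval(k,L[:,0])).round(4))
    e=q[60:240][sl[60:240]]; print("slab front x",np.percentile(e[:,0],99.8).round(4)); f=q[...,0][rf&(abs(q[...,1])<.03)]; print("roof x0",np.percentile(f,.2).round(4))
    print("t",s["time"],s["tcp_pos"].round(4) if hasattr(s["tcp_pos"],"round") else s["tcp_pos"])
E
python3 -c "
from h import *
edges()"
```

```text
slab 154 x 0.0172 0.0925 mid y(tool)=-0.0064*x+0.0010 width 0.049 sd 0.0002
roof 62 x 0.1031 0.135 mid y(tool)=0.0001*x+0.0002 width 0.0811 sd 0.0002
slab front x 0.0955
roof x0 0.104
t 9.0 [ 0.4004 -0.23    0.0477]
```

The slab is lined up with the slot to within 1 mm. Now I'll lower it onto the board.

move_arm(series=[[[0,0,0.3],[0,0,0],1],[[0,0,0.5],[0,0,0],1],[[0,0,0.5],[0,0,0],1],[[0,0,0.4],[0,0,0],1],[[0,0,0.2],[0,0,0],1],[[0,0,0.1],[0,0,0],1],[[0,0,0],[0,0,0],1],[[0,0,0],[0,0,0],1]])

```text
time: 9.72
tcp_pos: [0.4007, -0.2301, -0.0118]
tcp_rot: [0.985, -0.173, 0.0, 0.0]
contact_force: [0.6, -0.1, -1.6]
finger_gap: 0.567
```

```bash
python3 -c "
from h import *
edges(); s,c,P,q=look(); print(s['contact_force'],s['tcp_pos'])
for v in (80,120,160,200,240): print(v,P[v,240].round(4),q[v,240].round(4))"
```

```text
slab 155 x 0.0171 0.0927 mid y(tool)=-0.0070*x+0.0011 width 0.049 sd 0.0003
roof 53 x 0.0861 0.1157 mid y(tool)=0.2960*x-0.0320 width 0.0808 sd 0.0011
slab front x 0.0953
roof x0 0.1026
t 9.7167 [ 0.4007 -0.2301 -0.0118]
slab n 22992 plane(tool) slopes [-0.0119 -0.0017 -0.0363]
slab tool rect ((-168.25390625, -5.374595642089844), (75.23763275146484, 527.6007080078125), 88.45015716552734)
slab world slopes [ 0.0111 -0.0058] rect ((244.66827392578125, -167.91232299804688), (75.23990631103516, 527.2783813476562), 71.65291595458984)
[ 0.10812298 -0.72439035 -1.99011294] [ 0.40091617 -0.23018028 -0.01159513]
80 [ 0.4858 -0.2553  0.0253] [ 0.0884 -0.0053 -0.0369]
120 [ 0.4699 -0.2492  0.0261] [ 0.0713 -0.0056 -0.0376]
160 [ 0.4524 -0.2425  0.0249] [ 0.0527 -0.0059 -0.0365]
200 [ 0.4333 -0.2352  0.0245] [ 0.0322 -0.0063 -0.0361]
240 [ 0.4124 -0.2272  0.0246] [ 0.0098 -0.0067 -0.0361]
```

move_arm(series=[[[0,0,0.08],[0,-0.12,0],1],[[0,0,0.05],[0,0,0],1],[[0,0,0],[0,0,0],1],[[0,0,0],[0,0,0],1]])

```text
time: 10.15
tcp_pos: [0.4009, -0.2301, -0.0158]
tcp_rot: [0.985, -0.173, -0.005, -0.001]
contact_force: [1.1, 0.4, 0.4]
finger_gap: 0.562
```

```bash
python3 -c "
from h import *
s,c,P,q=look(); print(s['contact_force'],s['tcp_pos'])
for v in (80,120,160,200,240): print(v,P[v-3:v+4,225:265].mean((0,1)).round(4))"
```

```text
slab n 23056 plane(tool) slopes [-0.0177 -0.0011 -0.0363]
slab tool rect ((-150.97987365722656, 2.0732765197753906), (50.22821807861328, 492.9546813964844), 89.63057708740234)
slab world slopes [ 0.0074 -0.0038] rect ((256.3063659667969, -180.02151489257812), (50.22789001464844, 497.7410583496094), 70.47920989990234)
[1.11301753 0.35031824 0.4028671 ] [ 0.40091477 -0.23012354 -0.0158378 ]
80 [ 0.4855 -0.2572  0.0206]
120 [ 0.4695 -0.2512  0.0203]
160 [ 0.4522 -0.2447  0.0208]
200 [ 0.4333 -0.2376  0.0214]
240 [ 0.4125 -0.2299  0.0215]
```

move_arm(series=[[[0.1,0,0],[0,0,0],1],[[0.2,0,0],[0,0,0],1],[[0.2,0,0],[0,0,0],1],[[0.2,0,-0.01],[0,0,0],1],[[0,0,0],[0,0,0],1]])

```text
time: 10.62
tcp_pos: [0.422, -0.2377, -0.0157]
tcp_rot: [0.985, -0.173, -0.004, -0.001]
contact_force: [0.6, -0.7, -1.1]
finger_gap: 0.563
```

move_arm(series=[[[0.2,0,0],[0,0,0],1],[[0.2,0,0],[0,0,0],1],[[0.2,0,0],[0,0,0],1],[[0.2,0,-0.01],[0,0,0],1],[[0,0,0],[0,0,0],1]])

```text
time: 11.03
tcp_pos: [0.4444, -0.2458, -0.0157]
tcp_rot: [0.985, -0.173, -0.005, -0.001]
contact_force: [0.1, -0.2, -0.6]
finger_gap: 0.564
```

move_arm(series=[[[0.2,0,0],[0,0,0],1],[[0.2,0,0],[0,0,0],1],[[0.2,0,0],[0,0,0],1],[[0.1,0,-0.01],[0,0,0],1],[[0,0,0],[0,0,0],1]])

```text
time: 11.45
tcp_pos: [0.4636, -0.2528, -0.0157]
tcp_rot: [0.985, -0.173, -0.005, -0.001]
contact_force: [0.7, 0.6, -0.9]
finger_gap: 0.564
```

```bash
python3 -c "
from h import *
s,c,P,q=look('w5.png'); print(s['contact_force'],s['tcp_pos'])
plan([.4,-.23,0],-20)"
```

```text
slab n 8695 plane(tool) slopes [-0.1311 -0.0008 -0.036 ]
slab tool rect ((21.787670135498047, 0.8327045440673828), (49.931148529052734, 108.72904968261719), 89.38606262207031)
slab world slopes [ 0.1158 -0.0428] rect ((484.6862487792969, -261.2628479003906), (49.93061447143555, 110.09456634521484), 70.73480224609375)
[ 0.71703723  0.57086787 -0.85285752] [ 0.46360961 -0.25276432 -0.01567836]
at [ 0.4631 -0.2526 -0.0157] yaw -19.89 gap 0.5652841091474206 t 11.5 F [ 0.2 -0.5 -0.3]
shift [-2.239  0.006 -0.501] turn [0.    0.115 0.023]
```

View pics/w5.png

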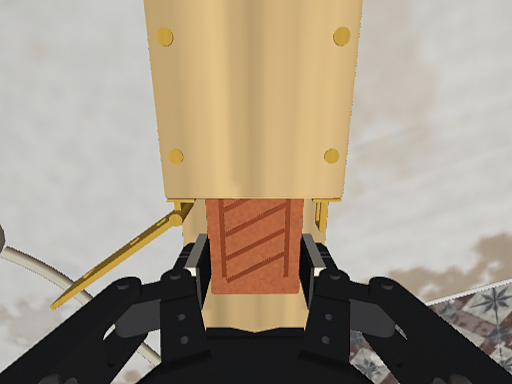

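The slab is about halfway in, square, with the staple and hasp clear of the fingers. I'll release it, back off and shut the fingers for the push.

move_arm(series=[[[0,0,0],[0,0,0],0.33],[[0,0,0],[0,0,0],0.33],[[0,0,0],[0,0,0],0.33],[[0,0,0],[0,0,0],0.33],[[0,0,-0.3],[0,0,0],0.33],[[0,0,-0.5],[0,0.12,0],0.33],[[0,0,-0.5],[0,0,0],0.33],[[-0.6,0,0],[0,0,0],1],[[-0.6,0,0],[0,0,0],1],[[-0.4,0,0],[0,0,0],1],[[0,0,0],[0,0,0],1],[[0,0,0],[0,0,0],1]])

```text
time: 12.5
tcp_pos: [0.418, -0.2364, 0.024]
tcp_rot: [0.985, -0.173, 0.0, 0.0]
contact_force: [0.5, 0.1, 0.1]
finger_gap: 0.008
```

move_arm(series=[[[0,0,0.3],[0,0,0],1],[[0,0,0.4],[0,0,0],1],[[0,0,0.3],[0,0,0],1],[[0,0,0.1],[0,0,0],1],[[0,0,0],[0,0,0],1]])

```text
time: 12.92
tcp_pos: [0.4175, -0.2361, -0.0107]
tcp_rot: [0.985, -0.173, -0.001, -0.0]
contact_force: [-0.3, -1.0, 0.2]
finger_gap: 0.002
```

```bash
python3 -c "
from h import *
s,c,P,q=look(); 
for v in range(150,270,6): print(v,q[v,258].round(4),P[v,258,2].round(4))
plan([.4,-.23,-.012],-20)"
```

```text
slab n 12373 plane(tool) slopes [-0.0393 -0.0002 -0.0293]
slab tool rect ((53.51052474975586, 1.2272968292236328), (65.8732681274414, 52.473289489746094), 0.09746348857879639)
slab world slopes [ 0.0358 -0.0131] rect ((467.4374694824219, -255.46400451660156), (52.473480224609375, 65.88941192626953), 70.0163803100586)
150 [ 0.0566  0.0028 -0.0304] 0.0195
156 [ 0.0538  0.0028 -0.0315] 0.0207
162 [ 0.0507  0.0028 -0.031 ] 0.0202
168 [ 0.0476  0.0028 -0.031 ] 0.0201
174 [ 0.0444  0.0028 -0.0307] 0.0199
180 [ 0.0412  0.0028 -0.0306] 0.0198
186 [ 0.038   0.0029 -0.0307] 0.0199
192 [ 0.0345  0.0029 -0.0299] 0.019
198 [ 0.0314  0.0029 -0.0304] 0.0196
204 [ 0.0283  0.0029 -0.0312] 0.0204
210 [ 0.0208  0.003  -0.0204] 0.0096
216 [ 0.0176  0.003  -0.0216] 0.0109
222 [ 0.0135  0.0031 -0.0209] 0.0101
228 [ 0.0101  0.0031 -0.0217] 0.0109
234 [ 0.0114  0.0029 -0.0322] 0.0214
240 [ 0.0113  0.0028 -0.0391] 0.0283
246 [ 0.0113  0.0028 -0.0456] 0.0348
252 [ 0.0115  0.0027 -0.0518] 0.041
258 [ 0.011   0.0026 -0.0565] 0.0458
264 [ 0.0106  0.0026 -0.0608] 0.05
at [ 0.4177 -0.2362 -0.0102] yaw -19.9 gap -0.002386584692756035 t 12.9667 F [-0.2  0.1  0.3]
shift [-0.624  0.006  0.061] turn [-0.001  0.012  0.021]
```

move_arm(series=[[[0,0,0.13],[0,0,0],1],[[0.2,0,0],[0,0,0],1],[[0.2,0,0],[0,0,0],1],[[0.15,0,0],[0,0,0],1],[[0.2,0,0],[0,0,0],1],[[0.2,0,0],[0,0,0],1],[[0.2,0,0],[0,0,0],1],[[0,0,0],[0,0,0],1]])

```text
time: 13.63
tcp_pos: [0.4517, -0.2484, -0.0135]
tcp_rot: [0.985, -0.173, 0.001, 0.0]
contact_force: [-0.3, -0.6, 0.5]
finger_gap: -0.0
```

move_arm(series=[[[0.2,0,0],[0,0,0],1],[[0.2,0,0],[0,0,0],1],[[0.2,0,0],[0,0,0],1],[[0.2,0,0],[0,0,0],1],[[0.2,0,0],[0,0,0],1],[[0,0,0],[0,0,0],1],[[0,0,0],[0,0,0],1]])

```text
time: 14.22
tcp_pos: [0.4788, -0.2583, -0.0136]
tcp_rot: [0.985, -0.173, 0.0, 0.0]
contact_force: [1.4, -0.2, 1.3]
finger_gap: 0.002
```

```bash
python3 -c "
from h import *
s,c,P,q=look(); 
for v in range(170,242,5): print(v,q[v,245].round(4),P[v,245,2].round(4))
plan([.4,-.23,-.012],-20)"
```

```text
slab n 651 plane(tool) slopes [-1.4195 -0.0021 -0.0139]
slab tool rect ((42.53528594970703, -2.368680953979492), (50.64006423950195, 66.38670349121094), 84.9808120727539)
slab world slopes [ 1.3355 -0.4855] rect ((519.5551147460938, -270.5714416503906), (50.63853073120117, 66.29078674316406), 75.11935424804688)
170 [ 0.05   -0.0032 -0.0469] 0.0333
175 [ 0.0476 -0.0033 -0.0465] 0.033
180 [ 0.0452 -0.0033 -0.046 ] 0.0325
185 [ 0.0429 -0.0033 -0.0464] 0.0328
190 [ 0.0404 -0.0033 -0.046 ] 0.0324
195 [ 0.0379 -0.0034 -0.0457] 0.0322
200 [ 0.0357 -0.0034 -0.0464] 0.0329
205 [ 0.0332 -0.0034 -0.0465] 0.033
210 [ 0.0306 -0.0035 -0.0463] 0.0327
215 [ 0.028  -0.0035 -0.0461] 0.0326
220 [ 0.0257 -0.0035 -0.0467] 0.0331
225 [ 0.0226 -0.0036 -0.0455] 0.0319
230 [ 0.0143 -0.0041 -0.0333] 0.0197
235 [ 0.0112 -0.0041 -0.0331] 0.0195
240 [ 0.0114 -0.0039 -0.0393] 0.0257
at [ 0.4786 -0.2583 -0.0136] yaw -19.89 gap -0.004389849762236145 t 14.2667 F [ 0.3 -0.1  1. ]
shift [-2.786  0.006 -0.055] turn [ 0.    -0.006  0.022]
```

move_arm(series=[[[0.1,0,0],[0,0,0],1],[[0.1,0,0],[0,0,0],1],[[0,0,0],[0,0,0],1]])

```text
time: 14.52
tcp_pos: [0.4835, -0.2601, -0.0136]
tcp_rot: [0.985, -0.173, -0.001, -0.0]
contact_force: [-4.5, 1.6, 6.8]
finger_gap: 0.008
```

move_arm(series=[[[0.05,0,0],[0,0,0],1],[[0.03,0,0],[0,0,0],1],[[0,0,0],[0,0,0],1]])

```text
time: 14.77
tcp_pos: [0.4852, -0.2608, -0.0136]
tcp_rot: [0.985, -0.173, -0.001, -0.0]
contact_force: [-5.2, 1.4, 8.6]
finger_gap: -0.001
```

move_arm(series=[[[0.05,0,0],[0,0,0],1],[[0.05,0,0],[0,0,0],1],[[0,0,0],[0,0,0],1],[[0,0,0],[0,0,0],1]])

```text
time: 15.1
tcp_pos: [0.4864, -0.2612, -0.0136]
tcp_rot: [0.985, -0.173, -0.003, -0.001]
contact_force: [-15.3, 5.2, 19.3]
finger_gap: -0.001
```

```bash
python3 -c "
from h import *
s=r.state(); c=r.camera('wrist'); save(c,'w6.png'); P=cloud(c,s)
cv2.imwrite('pics/w6c.png',cv2.resize(c['img'][150:290,150:370],None,fx=3.5,fy=3.5)[:,:,::-1])
f=(P[:,258,2]); 
plan([.4,-.23,-.012],-20)
print([(v,P[v,225].round(4).tolist()) for v in range(205,245,4)])"
```

```text
at [ 0.4864 -0.2612 -0.0136] yaw -19.92 gap 0.0004673228109783012 t 15.15 F [-14.9   5.2  19.3]
shift [-3.062e+00  2.000e-03 -3.900e-02] turn [-0.003  0.059  0.017]
[(205, [0.5221, -0.2605, 0.0322]), (209, [0.5584, -0.2885, 0.1524]), (213, [0.5188, -0.2594, 0.0338]), (217, [0.5162, -0.2581, 0.0316]), (221, [0.5148, -0.2577, 0.033]), (225, [0.5129, -0.2569, 0.033]), (229, [0.5103, -0.2557, 0.0314]), (233, [0.5085, -0.2551, 0.0321]), (237, [0.5068, -0.2545, 0.0327]), (241, [0.5047, -0.2536, 0.0325])]
```

View pics/w6c.png

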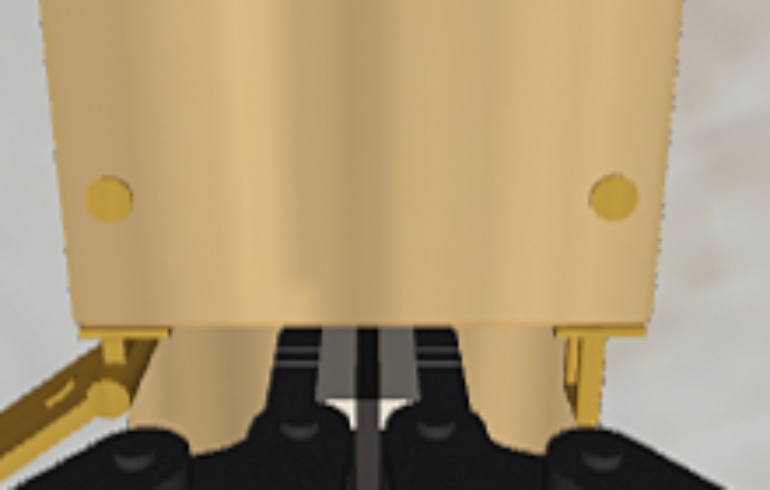

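move_arm(series=[[[-0.2,0,0],[0,0,0],1],[[-0.5,0,0],[0,0,0],1],[[-0.7,0,-0.5],[0,0,0],1],[[-0.7,0,-0.7],[0,0,0],1],[[-0.7,0,-0.7],[0,0,0],1],[[-0.4,0,0],[0,0,0],1],[[0,0,0],[0,0,0],1]])

```text
time: 15.73
tcp_pos: [0.3971, -0.229, 0.0444]
tcp_rot: [0.985, -0.173, 0.0, 0.0]
contact_force: [1.5, -0.0, -0.0]
finger_gap: -0.001
```

```bash
python3 -c "
from h import *
s=r.state(); c=r.camera('wrist'); P=cloud(c,s); M=R.from_quat(s['tcp_rot'])
q=M.inv().apply((P-s['tcp_pos']).reshape(-1,3)).reshape(P.shape)
hsv=cv2.cvtColor(c['img'],cv2.COLOR_RGB2HSV); H=hsv[...,0]
sl=((H<14)|(H>175))&(hsv[...,1]>110)&(hsv[...,2]>90)&(abs(q[...,1])<.035)&(q[...,0]>0)&(P[...,2]<.025)&(P[...,2]>.005)
print(sl.sum()); v,u=np.where(sl)
if len(v): print(v.min(),v.max(),u.min(),u.max(),q[sl].min(0).round(4),q[sl].max(0).round(4))
for u in(230,258,290):
  k=[(v,q[v,u].round(4).tolist(),P[v,u,2].round(3),c['img'][v,u].tolist()) for v in range(1,200) if abs(P[v,u,2]-P[v-1,u,2])>.006]; print(u,k[:6])
g=r.pinpoint(c,'hasp_mid'); print(g[:1])
for n in('hasp_hinge','hasp_mid','staple'):
  g=r.pinpoint(c,n)
  if g: a=np.array(g[0]['centre'])*[512,384]; print(n,g[0]['p'],a,P[int(a[1]),int(a[0])].round(4))
plan([.4,-.23,-.012],-20)
cv2.imwrite('pics/w7.png',cv2.resize(c['img'][0:240,80:400],None,fx=2.5,fy=2.5)[:,:,::-1])"
```

```text
422
55 62 216 293 [ 0.1059 -0.0237  0.0196] [0.109  0.0257 0.0331]
230 [(110, [0.0762, 0.0011, -0.1664], np.float64(0.211), [205, 175, 124]), (111, [0.0748, -0.0163, 0.0347], np.float64(0.01), [206, 176, 124]), (180, [0.0762, 0.0011, -0.1664], np.float64(0.211), [196, 168, 119]), (181, [0.0237, -0.0177, 0.0344], np.float64(0.01), [196, 167, 116])]
258 []
290 [(55, [0.1088, 0.0236, 0.0241], np.float64(0.02), [121, 82, 51]), (100, [0.0762, 0.0011, -0.1664], np.float64(0.211), [225, 195, 137]), (101, [0.0814, 0.0258, 0.0337], np.float64(0.011), [225, 196, 139]), (143, [0.0762, 0.0011, -0.1664], np.float64(0.211), [223, 192, 136]), (144, [0.0516, 0.0271, 0.035], np.float64(0.009), [223, 192, 137]), (146, [0.0762, 0.0011, -0.1664], np.float64(0.211), [223, 192, 136])]
[{'centre': [0.277, 0.3], 'p': 0.68}]
hasp_hinge 0.77 [195.2768  71.8848] [ 0.5002 -0.2304  0.0373]
hasp_mid 0.68 [141.824 115.2  ] [ 0.4891 -0.188   0.0341]
staple 0.77 [308.5824  88.5888] [ 0.4687 -0.2954  0.01  ]
at [ 0.3994 -0.2295  0.043 ] yaw -19.88 gap 0.00281608071724473 t 15.9833 F [0.1 0.7 0.3]
shift [0.023 0.008 1.833] turn [-0.     0.001  0.024]
```

View pics/w7.png

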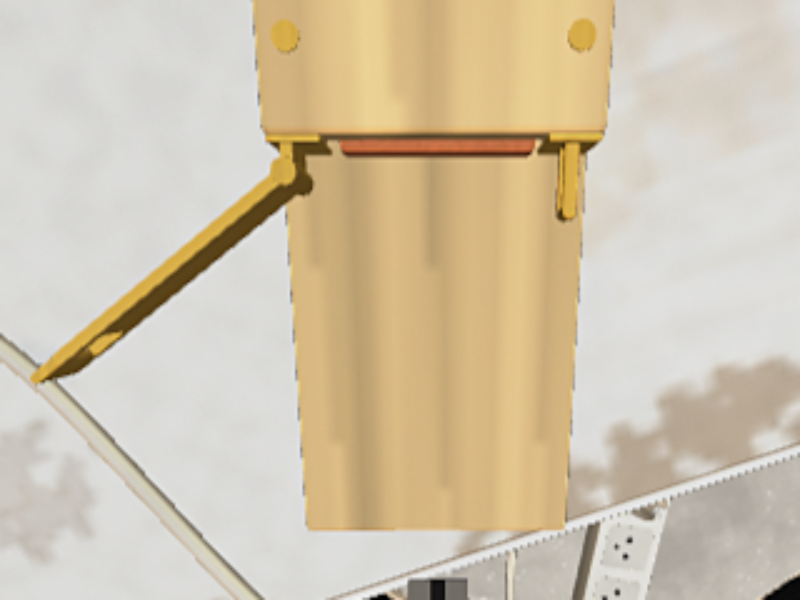

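The slab's end shows as a thin orange strip at rows 56–62, about 1–2 mm proud of the mouth, so it is home. The hasp sits at about 2.46 rad and still needs closing. I'll plan the sweep and check the heater clearance.

```bash
python3 - <<'E'
from h import *
c=r.camera("top"); P=cloud(c); x,y,z=P[...,0],P[...,1],P[...,2]
v,u=np.mgrid[:384,:512]; reg=(u>60)&(u<165)&(v>165)&(v<232)
for lo,hi in((.008,.03),(.03,.08),(.08,.13),(.13,.2),(.2,.3)):
    k=reg&(z>lo)&(z<hi)&(x<.66)
    if k.sum()>5: p=P[k]; i=p[:,1].argsort()[3]; j=p[:,0].argsort()[3]; print(lo,k.sum(),"min y",p[i].round(3),"min x",p[j].round(3))
M=np.array([.499,-.265]); a=np.radians(-19.9); U=np.array([np.cos(a),np.sin(a)]); V=np.array([-U[1],U[0]])
s=r.state(); t=np.array(s["tcp_pos"]); d=t[:2]-M; cur=np.array([d@U,d@V])*1000; print("tcp case mm",cur.round(1),t[2])
H=np.array([-8.5,35.5]); prev=cur
for th,rr,mg in((2.46,31,9),(2.4,31,-1),(2.1,31,-2),(1.8,32,-2),(1.5,33,-2),(1.2,34,-2),(.9,36,-2),(.6,38,-2),(.35,38,-2),(.15,38,-1),(.03,38,0)):
    D=np.array([-np.sin(th),-np.cos(th)]); n=np.array([-np.cos(th),np.sin(th)])
    C=H+rr*D+(1.5+11*abs(n[0])+12*abs(n[1])+mg)*n
    dl=C-prev; print(th,C.round(1),(M+(C[0]*U+C[1]*V)/1000).round(3),"tool units x %.2f y %.2f"%(dl[0]/30,-dl[1]/30)); prev=C
E
```

```text
0.008 280 min y [ 0.552 -0.115  0.03 ] min x [0.497 0.019 0.018]
0.03 534 min y [ 0.543 -0.116  0.076] min x [0.507 0.011 0.046]
0.08 814 min y [ 0.548 -0.117  0.103] min x [0.51  0.009 0.089]
0.13 1718 min y [ 0.56  -0.115  0.132] min x [ 0.514 -0.005  0.133]
0.2 1059 min y [ 0.573 -0.109  0.202] min x [ 0.543 -0.037  0.2  ]
tcp case mm [-105.8   -0.6] 0.04296154985483318
2.46 [-7.4 76.3] [ 0.518 -0.191] tool units x 3.28 y -2.56
2.4 [-17.1  69.7] [ 0.507 -0.194] tool units x -0.32 y 0.22
2.1 [-27.5  64.5] [ 0.495 -0.195] tool units x -0.35 y 0.17
1.8 [-36.6  56.1] [ 0.484 -0.2  ] tool units x -0.30 y 0.28
1.5 [-42.3  45.4] [ 0.475 -0.208] tool units x -0.19 y 0.36
1.2 [-45.5  36.9] [ 0.469 -0.215] tool units x -0.11 y 0.28
0.9 [-46.5  25.4] [ 0.464 -0.225] tool units x -0.03 y 0.38
0.6 [-42.6  12.8] [ 0.463 -0.238] tool units x 0.13 y 0.42
0.35 [-34.6   4.6] [ 0.468 -0.249] tool units x 0.27 y 0.27
0.15 [-27.2  -0.1] [ 0.473 -0.256] tool units x 0.25 y 0.16
0.03 [-22.5  -2.1] [ 0.477 -0.259] tool units x 0.16 y 0.07
```

move_arm(series=[[[0.3,-0.25,0],[0,0,0],1],[[0.6,-0.46,0],[0,0,0],1],[[0.6,-0.46,0],[0,0,0],1],[[0.6,-0.46,0],[0,0,0],1],[[0.6,-0.46,0],[0,0,0],1],[[0.4,-0.32,0],[0,0,0],1],[[0.18,-0.15,0],[0,0,0],1],[[0,0,0],[0,0,0],1],[[0,0,0],[0,0,0],1]])

```text
time: 16.78
tcp_pos: [0.517, -0.1907, 0.043]
tcp_rot: [0.985, -0.173, -0.001, 0.0]
contact_force: [0.2, 0.5, -0.0]
finger_gap: 0.002
```

```bash
python3 - <<'E'
from h import *
s=r.state(); c=r.camera("wrist"); P=cloud(c,s); M=R.from_quat(s["tcp_rot"]); q=M.inv().apply((P-s["tcp_pos"]).reshape(-1,3)).reshape(P.shape)
hs=cv2.cvtColor(c["img"],cv2.COLOR_RGB2HSV)
m=(P[...,2]>.03)&(P[...,2]<.042)&(hs[...,0]>14)&(hs[...,0]<35)&(hs[...,1]>90)&(q[...,0]<.03)
k=q[m]; print(m.sum(), k.min(0).round(4) if m.any() else '', k.max(0).round(4) if m.any() else '')
cv2.imwrite("pics/w8.png",c["img"][:,:,::-1]); plan([.518,-.191,-.012],-19.9)
E
```

```text
3962 [-0.0173  0.018   0.0053] [0.03   0.1181 0.013 ]
at [ 0.5166 -0.1911  0.0431] yaw -19.92 gap 0.0013067482376920936 t 16.8333 F [-0.2 -0.7  0.7]
shift [ 0.046 -0.019  1.838] turn [ 0.005  0.011 -0.005]
```

View pics/w8.png

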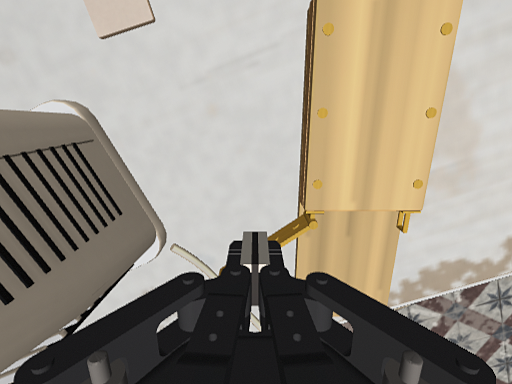

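The leaf runs from the hinge at (318,218) down-left to (270,240) and passes behind the fingers. Its offset matches the plan, and the heater is more than 20 mm clear. Now I'll descend and sweep.

move_arm(series=[[[0,0,0.3],[0,0,0],1],[[0,0,0.5],[0,0,0],1],[[0,0,0.5],[0,0,0],1],[[0,0,0.35],[0,0,0],1],[[0,0,0.15],[0,0,0],1],[[0,0,0],[0,0,0],1]])

```text
time: 17.33
tcp_pos: [0.5166, -0.1908, -0.0117]
tcp_rot: [0.985, -0.173, -0.001, -0.0]
contact_force: [-0.0, -0.5, 0.0]
finger_gap: 0.002
```

move_arm(series=[[[-0.16,0.11,0],[0,0,0],1],[[-0.16,0.11,0],[0,0,0],1],[[-0.17,0.08,0],[0,0,0],1],[[-0.18,0.09,0],[0,0,0],1],[[-0.15,0.14,0],[0,0,0],1],[[-0.15,0.14,0],[0,0,0],1],[[0,0,0],[0,0,0],1]])

```text
time: 17.92
tcp_pos: [0.4819, -0.2005, -0.0104]
tcp_rot: [0.985, -0.173, -0.0, 0.0]
contact_force: [0.4, -0.4, 0.4]
finger_gap: -0.004
```

move_arm(series=[[[-0.1,0.18,0],[0,0,0],1],[[-0.09,0.18,0],[0,0,0],1],[[-0.06,0.14,0],[0,0,0],1],[[-0.05,0.14,0],[0,0,0],1],[[-0.02,0.19,0],[0,0,0],1],[[-0.01,0.19,0],[0,0,0],1],[[0,0,0],[0,0,0],1]])

```text
time: 18.5
tcp_pos: [0.463, -0.2265, -0.0106]
tcp_rot: [0.985, -0.173, -0.0, 0.0]
contact_force: [-0.4, 0.1, 0.5]
finger_gap: -0.002
```

```bash
python3 - <<'E'
from h import *
plan([.464,-.225,-.012],-19.9)
c=r.camera("wrist"); cv2.imwrite("pics/w9.png",c["img"][:,:,::-1])
E
```

```text
at [ 0.463  -0.2265 -0.0106] yaw -19.98 gap -0.0024892426350502806 t 18.5 F [-0.4  0.1  0.5]
shift [ 0.015 -0.059  0.047] turn [ 0.007  0.001 -0.015]
```

View pics/w9.png

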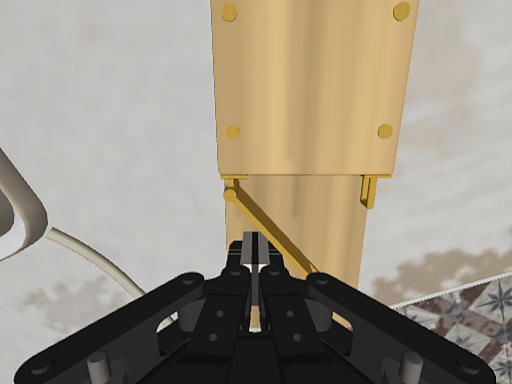

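The leaf has swung round to about 0.8 rad: its hinge is at (231,192) and it runs to lower right, ahead of the fingers. The staple at (368,190) is free. I'll finish the sweep.

move_arm(series=[[[0.06,0.2,0],[0,0,0],1],[[0.07,0.2,0],[0,0,0],1],[[0.13,0.13,0],[0,0,0],1],[[0.14,0.13,0],[0,0,0],1],[[0.12,0.08,0],[0,0,0],1],[[0.12,0.08,0],[0,0,0],1],[[0,0,0],[0,0,0],1]])

```text
time: 19.13
tcp_pos: [0.4739, -0.2556, -0.0106]
tcp_rot: [0.985, -0.173, 0.0, 0.0]
contact_force: [0.3, 0.4, -0.1]
finger_gap: 0.004
```

move_arm(series=[[[0.08,0.03,0],[0,0,0],1],[[0.06,0,0],[0,0,0],1],[[0,0,0],[0,0,0],1]])

```text
time: 19.38
tcp_pos: [0.4773, -0.257, -0.0106]
tcp_rot: [0.985, -0.173, 0.0, 0.0]
contact_force: [-0.4, 0.6, -0.6]
finger_gap: -0.001
```

move_arm(series=[[[0.05,0,0],[0,0,0],1],[[0.05,0,0],[0,0,0],1],[[0,0,0],[0,0,0],1]])

```text
time: 19.63
tcp_pos: [0.4792, -0.2577, -0.0107]
tcp_rot: [0.985, -0.173, -0.001, -0.0]
contact_force: [-4.9, 1.8, 1.1]
finger_gap: -0.002
```

```bash
python3 - <<'E'
from h import *
s=r.state(); plan([.464,-.225,-.012],-19.9)
c=r.camera("wrist"); P=cloud(c,s); M=R.from_quat(s["tcp_rot"]); q=M.inv().apply((P-s["tcp_pos"]).reshape(-1,3)).reshape(P.shape)
# leaf top: points z .033-.039 before roof edge
for u in range(205,340,10):
    k=[v for v in range(150,240) if P[v,u,2]>.034 and P[v,u,2]<.041]
    print(u,(q[k,u].mean(0).round(4).tolist(),q[k[-1],u].round(4).tolist(),len(k)) if k else None)
cv2.imwrite("pics/w10.png",c["img"][:,:,::-1])
E
```

```text
at [ 0.4792 -0.2577 -0.0107] yaw -19.89 gap -0.0023619516246481897 t 19.6333 F [-4.9  1.8  1.1]
shift [-0.847 -0.854  0.044] turn [-0.001  0.019  0.002]
205 None
215 None
225 None
235 ([0.0528, -0.0078, -0.045], [0.0528, -0.0078, -0.045], 1)
245 None
255 ([0.0301, 0.0013, -0.0448], [0.0301, 0.0013, -0.0448], 1)
265 ([0.0542, 0.0058, -0.0449], [0.0542, 0.0058, -0.0449], 1)
275 None
285 ([0.0401, 0.0153, -0.0451], [0.0401, 0.0153, -0.0451], 1)
295 None
305 ([0.0463, 0.0242, -0.0452], [0.0463, 0.0242, -0.0452], 1)
315 None
325 ([0.0405, 0.0339, -0.0448], [0.04, 0.034, -0.0448], 2)
335 None
```

move_arm(series=[[[0.05,0,0],[0,0,0],1],[[0.04,0,0],[0,0,0],1],[[0,0,0],[0,0,0],1],[[0,0,0],[0,0,0],1]])

```text
time: 20.02
tcp_pos: [0.4793, -0.2578, -0.011]
tcp_rot: [0.985, -0.173, -0.003, -0.001]
contact_force: [-16.7, 6.3, 12.9]
finger_gap: -0.0
```

move_arm(series=[[[-0.2,0,0],[0,0,0],1],[[-0.5,0,0],[0,0,0],1],[[-0.7,0,0],[0,0,0],1],[[-0.7,0,-0.5],[0,0,0],1],[[-0.4,0,-0.7],[0,0,0],1],[[0,0,-0.8],[0,0,0],1],[[0,0,-0.5],[0,0,0],1],[[0,0,0],[0,0,0],1],[[0,0,0],[0,0,0],1]])

```text
time: 20.77
tcp_pos: [0.4127, -0.2337, 0.0651]
tcp_rot: [0.985, -0.173, 0.001, 0.0]
contact_force: [0.6, 0.1, -0.1]
finger_gap: 0.001
```

```bash
python3 - <<'E'
from h import *
s=r.state(); plan([.464,-.225,-.012],-19.9)
c=r.camera("wrist"); P=cloud(c,s); M=R.from_quat(s["tcp_rot"]); q=M.inv().apply((P-s["tcp_pos"]).reshape(-1,3)).reshape(P.shape)
edges()
z=P[...,2]; m=(z>.0255)&(z<.041)&(q[...,0]>.02)&(abs(q[...,1])<.07)
hs=cv2.cvtColor(c["img"],cv2.COLOR_RGB2HSV)
# nearest (lowest-x) raised points per lateral bin: front outline
for y0 in np.arange(-.055,.06,.006):
    k=m&(q[...,1]>y0)&(q[...,1]<y0+.006)
    if k.sum()>5: a=q[k]; i=a[:,0]<np.percentile(a[:,0],3); print(round(y0+.003,3),"front x",np.percentile(a[:,0],1).round(4),"z",z[k][i].mean().round(4),"hsv",hs[k][i].mean(0).round())
for n in('hasp_hinge','hasp_mid','staple'):
  for g in r.pinpoint(c,n)[:1]:
    a=np.array(g['centre'])*[512,384]; print(n,g['p'],a.round(1),q[int(a[1]),int(a[0])].round(4),z[int(a[1]),int(a[0])].round(4))
g=r.regions_of(c,"hasp")
for k in g[:1]: p=q[k["pixels"]]; print("hasp",k["p"],len(p),p.min(0).round(3),p.max(0).round(3),np.polyfit(p[:,1],p[:,0],1).round(4))
E
```

```text
at [ 0.4127 -0.2337  0.0651] yaw -19.88 gap 0.001229186123500125 t 20.7667 F [ 0.6  0.1 -0.1]
shift [ 1.504 -0.855  2.574] turn [ 0.001 -0.029  0.004]
slab few
roof 89 x 0.0826 0.1406 mid y(tool)=-0.0324*x+0.0052 width 0.0811 sd 0.001
slab front x 0.0927
roof x0 0.0826
t 20.8167 [ 0.4122 -0.2335  0.0644]
-0.04 front x 0.0901 z 0.0324 hsv [ 21. 153. 189.]
-0.034 front x 0.0807 z 0.0346 hsv [ 21. 174. 171.]
-0.028 front x 0.0824 z 0.0355 hsv [ 21. 168. 214.]
-0.022 front x 0.0816 z 0.0312 hsv [ 21. 169. 192.]
-0.016 front x 0.0826 z 0.0355 hsv [ 21. 169. 213.]
-0.01 front x 0.0822 z 0.0358 hsv [ 21. 170. 214.]
-0.004 front x 0.0815 z 0.0307 hsv [ 21. 170. 194.]
0.002 front x 0.0821 z 0.0355 hsv [ 21. 170. 215.]
0.008 front x 0.0822 z 0.0355 hsv [ 21. 169. 214.]
0.014 front x 0.0826 z 0.0356 hsv [ 21. 169. 213.]
0.02 front x 0.0821 z 0.0358 hsv [ 21. 169. 207.]
0.026 front x 0.0822 z 0.0354 hsv [ 21. 169. 206.]
0.032 front x 0.0756 z 0.0284 hsv [ 21. 181. 197.]
0.038 front x 0.0759 z 0.0283 hsv [ 21. 172. 214.]
0.044 front x 0.082 z 0.0349 hsv [ 21. 191. 172.]
0.05 front x 0.082 z 0.0349 hsv [ 21. 201. 165.]
hasp_hinge 0.69 [203.7  97.2] [ 0.0839 -0.0339  0.0292] 0.0361
hasp_mid 0.75 [265.2 100.8] [0.082  0.0083 0.0302] 0.0352
staple 0.58 [303.4 115.2] [0.0716 0.0391 0.0552] 0.0101
hasp 0.8 840 [ 0.076 -0.037 -0.166] [0.086 0.06  0.066] [0.0041 0.083 ]
```

```bash
python3 - <<'E'
from h import *
c=r.camera("top"); P=cloud(c)
for q in ["dark_bowl","bisque_cup","test_tile"]:
    g=r.regions_of(c,q)
    if g: print(q,np.median(P[g[0]["pixels"]],0).round(3))
print(r.sign_off())
E
```

```text
dark_bowl [ 0.431 -0.591  0.021]
bisque_cup [ 0.696 -0.416  0.036]
test_tile [ 0.693 -0.156  0.01 ]
the job is handed in; nothing more can be done
None
```

The slab is in the slot against its stop, the hasp is closed over its staple, and the job was handed in at about 21 s of the 54 s allowed. The sign-off gives no verdict, so what follows are my own last checks.

- **What I did:** I gripped the slab across its width and laid it on the loading board. I slid it in about halfway, then pushed it home with shut fingers until the force reached about 15 N. Then I swept the hasp round from about 2.46 rad and pressed it shut with about 17 N.
- **Slab:** after the push, its rear end stood about 1–2 mm proud of the mouth, where 2 mm is nominal. I did not measure this again after the hasp closed over it.
- **Hasp:** the leaf lies parallel to the mouth within about 0.01 rad, and the staple stands out through its window.
- **Bystanders:** the bowl, cup and tile are within about 2 mm of where they started.
- **Robot:** the gripper was clear of everything, with no contact force.
- **Disagreement:** the fingertips measured about 28 mm behind the stated TCP when shut. The wrist depth showed this, the scene view agreed, and descending with no contact confirmed it. I worked from the measured tips.
- **Failed checks:** the network once gave a wrong outline for the slab, so I used colour instead. My colour rectangle for the slab also failed in several views. I read the slab's end position from pixels and depth.

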